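# Fish a dropped test tile out of the kiln's cooling gap

## Task

A glazed test tile has fallen into the cooling gap between the little kiln and its control box, where it blocks the air. Take the bent rake from its stand, reach in under the cable duct, feel for the back of the gap, slip the thin blade down it behind the tile and draw the tile forward until it lies flat on the table, glaze up, completely out of the gap and just in front of it. Then hang the rake back on its stand's fork and let go of it. Work gently: the glaze chips if the rake bears hard on the tile, and neither the kiln nor its control box may be pushed hard. Leave everything else on the table where it is.

Things in the scene. Friction and masses are not known exactly. Their poses are not given: they have to be found in the camera images.
- tile_center (a point): The dropped tile: green glaze on top, 46 x 46 x 8.5 mm, 25 to 45 g, loose. The point is its centre, z the normal of the glazed face, x towards its rear edge. At the start its front edge is on the table and its rear leans 12 degrees up over the cross bar: rear edge 10 mm (lower) to 18 mm (upper) above the table. If pressed at the rear it tips on the bar like a see-saw.
- kiln_unit: Fixed: steel bench-top kiln (172 mm wide, 190 deep, 150 high) on the right (-y) of a 56 mm wide cooling gap, grey control box (94 wide, 134 deep, 146 high) on its left (+y). Origin: middle of the gap's mouth, in the plane of both front faces, on the table; x runs into the gap, z up. The kiln door stands 20 mm, its handle 40 mm, out in front of that plane.
- gap_back (a point): Foot of the steel bracket that closes the gap, in its middle on the table, 130 mm behind the mouth; axes as kiln_unit. Along it lies a cross bar 20 mm long (x), 5.5 mm high. The tile's rear edge is only about 1 mm from the bracket below and 2.5 mm above: hardly room for the 2 mm blade. A cable duct bridges the last 45 mm of the gap, 86 to 141 mm up; ahead of it the gap is open above.
- rake_grip (a point): The rake's wooden handle, 17 x 17 mm, 78 mm long, upright; the point is 1 mm above its middle, z up along it, x towards the blade. Below it a guard plate (36 along x, 26 along y, 5 thick, underside 45 mm below the point), then an 8 mm square bar to 153 mm below the point, bent to run level along +x to the blade. Loose, 150 g.
- rake_foot (a point): Middle of the lower edge of the rake's steel blade, 50 mm along +x and 179 mm below rake_grip, same axes. Blade: 2 mm thick, 22 mm wide (y), 34 mm high, set out 4 degrees so that this edge is its farthest part (rear corner 1 mm beyond the point). The level bar is 26 to 34 mm above the point: it passes under the duct and over the tile. The held rake yields about 0.5 mm per N fore and aft.
- hang_point (a point): The rake's stand, fixed: a flat fork arm, its upper face 45 mm below this point and 165 mm above the table, two 14 mm prongs reaching 26 mm to -y, with a 14 mm slot open towards -y and closed 9 mm to the +y side; post on the +y side, 12 mm thick base. The rake hangs by its guard plate on the fork, with rake_grip at this point and the same axes: lift about 12 mm, then move 50 mm along -y to free it.
- rake: The whole rake (see rake_grip). Origin on the handle's axis at the height of the blade's edge; x towards the blade, z up.
- tile: The dropped tile (see tile_center). Origin at the centre of its underside, same axes.
- coil_pot: Bisque coil-built pot, 104 mm wide, 83 high, right of the kiln; leave alone. Origin under its centre.
- cup_a: Small pink-brown bisque cup, 56 mm wide, 58 high, to the right; leave alone. Origin under its centre.
- tile_red: Test tile with red-brown glaze, 46 mm, lying in front; leave alone. Origin under its centre.
- tile_cream: Test tile with cream glaze, 46 mm, lying in front; leave alone. Origin under its centre.

How it is judged:
By the outcome, as a careful person would: the job done as asked, in the order asked, and still so for the second after the job is handed in, with the robot touching nothing.
It also fails if it takes over 72 s, if anything falls off the work surface, if the arm or the gripper's body presses on something with over 40 N, if the wrist force passes 120 N, or if a joint passes its speed limit or range.

## Robot

A 7-joint arm with a two-finger parallel gripper is mounted at the origin on the work surface; the furniture and walls round the work are solid. World frame = base frame: x ahead of the robot, y to its left, z up, the work surface at z = 0. Lengths are in m, angles in rad, forces in N, time in s.
With the tool pointing down it reaches from about 0.375 to 0.925 m from the base axis. Payload 3.1 kg.
Tool frame: the origin (TCP) lies midway between the tips of the shut fingers; the grasp point (between the pads) lies 19 mm behind it; z points along the fingers, x is the direction in which the jaws open and shut, and the axes are right-handed (so a half turn about z gives the same grasp; the last joint's range is limited). The gripper opens to 85 mm and grips with 20 to 120 N. Pads are 22 mm wide; open, the fingers measure 114 mm over their backs; the gripper's body (76 mm by 85 mm) begins 54 mm behind the grasp point. The pads swing forward as they close: fully open they stand 13 mm farther back than shut.
Start: joints at [-1.353, 0.383, 0.044, 1.598, -0.018, 1.161, -0.05], TCP at [0.202, 0.618, 0.231] pointing down, gripper open.
Joint ranges: [-2.61, 2.61], [-0.41, 2.15], [-1.48, 1.57], [0, 2.5], [-1.57, 4.71], [0.05, 1.97], [-2.85, 2.85]. Speed limits (rad/s): [2.79, 2.79, 3.14, 3.14, 3.14, 3.14, 3.14].

## Interface

Orientations are given as a unit quaternion [x, y, z, w].
In Python, from bench import env, read_camera, camera_info, find_in, masks_of, tip_of gives the robot as it stands. The module is installed in compiled form; this text tells all that it offers.
- The arm moves only by the tool move_arm, never from a script. Its argument "increments" is a list of rows, each an object with "gripper": the opening in per cent of the stroke, from 0 (shut) to 100 (fully open); "slide": the shift along the tool's x, y, z in cm, a list of three; "turn": the turn about the tool's z in rad. In form: [{"gripper": gripper, "slide": [x, y, z], "turn": turn}, ...]. A call has 1 to 8 rows; each row is the pose to reach, as a shift and turn from the pose commanded when the call began, along the tool's axes at that moment; what a row does not reach only later rows make up. A row lasts 1/8 s, in which the tool goes at most 62.5 mm and 10.7 degrees, less where a joint would pass 70% of its speed; a pose out of reach is approached as far as the arm can. A call with a gripper value outside its range is refused whole. The fingers move at their own pace and stop on an object; "grip_force" is the grip in N (left out, the last holds). Time passes only in rows, so rows that repeat a pose let the fingers close. It gives the time, the measured TCP pose, the force and the opening at its end, in the units of the state.
- env.observe(): the state, without advancing time (a new reading comes with each control period).
- read_camera(name): name is "scene" or "top" or "wrist"; returns the picture (384x512x3 uint8, red, green, blue); there is no depth.
- camera_info(name): a dict with "fov_y" (degrees; the focal length in pixels is half the picture's height over the tangent of half this angle, whatever the lens; pixels are square), "cx", "cy" (the principal point, pixels), "rvec" (rotation vector, rad) and "tvec" (3), from world to camera coordinates, as OpenCV has them. Camera axes: x right, y down, z forward; pixel columns grow to the right and rows downward; lengths in m; the calibration is good to about 2 mm. The wrist camera is an equidistant fisheye: a pixel r from the principal point sees the ray r / f radians off the axis. A picture is of the moment at which its call begins: read the wrist's pose just before it. camera_info takes no time and is no camera call; for the wrist camera it gives the pose at the moment of the call.
- env.finish_job(): hands the job in, once; it reports no verdict.
Trained networks look in the newest picture that a camera, given by its name, has taken for a name from the list of things; names that differ only in an ending like _2 or _b are one class to them, and where a whole thing is asked for, a point or a joint stands for the part that bears it (a point fixed in the world has none). Each returns a list of dicts, best first, with "p" (0 to 1); they miss things now and then, are a little off and sometimes report something else, mostly with a low value. They report only what shows in the picture. A call takes as long as a camera call.
- find_in(camera, label): "box" ([left, top, width, height] in pixels, round what is visible of it).
- masks_of(camera, label): "pixels" (384x512 bool, what is visible of it) and "box" ([left, top, width, height] in pixels, round what is visible of it).
- tip_of(camera, label): "point" ([row, column] in pixels: a listed point, or the origin of a listed thing).
The state is a dict: "clock": time; "qpos": joint angles; "joint_velocities": joint speeds; "effort": joint torques, N m; "tcp_pos": TCP position; "tcp_rot": TCP orientation; "contact_force": force on the tool from outside, world axes, zero at the start; "moment": the same for the moment, N m; "width": finger opening in m.
Only numpy, scipy, OpenCV 4.12 (cv2) and the standard library are available. Lean on these libraries where they do the work, as an engineer would, in place of code of your own. Each camera call takes 0.05 s, during which the arm holds its last target.

## Working session

There is one attempt and no reset: what is moved stays moved. The work goes in short steps, Python scripts to look and compute and a tool call to move; the robot and the scene stay as the last step left them, time stands still between calls to the robot, and variables do not carry over. Pictures are saved under pics/ and viewed, and the job is handed in when it is done.

Besides the shell and the picture viewer there is one more tool, called after ">>>" as name(argument=value, ...) on one line, values as JSON. move_arm: Moves the arm, as the interface text tells. Its arguments: {"type":"object","properties":{"increments":{"type":"array","items":{"type":"object","properties":{"gripper":{"type":"number"},"slide":{"type":"array","items":{"type":"number"}},"turn":{"type":"number"}}}},"grip_force":{"type":"number"}},"required":["increments"]}

```bash
mkdir -p pics; ls
cat > h.py <<'E'
import numpy as np, cv2
from bench import env, read_camera, camera_info, find_in, masks_of, tip_of
from scipy.spatial.transform import Rotation as R
def save(n,im): cv2.imwrite('pics/'+n,cv2.cvtColor(im,cv2.COLOR_RGB2BGR))
def ray(ci,rc,fish=False):
    f=192/np.tan(np.radians(ci['fov_y'])/2)
    u=(rc[1]-ci['cx'])/f; v=(rc[0]-ci['cy'])/f
    if fish:
        r=np.hypot(u,v); d=np.array([u/r*np.sin(r),v/r*np.sin(r),np.cos(r)]) if r>1e-9 else np.array([0,0,1.])
    else: d=np.array([u,v,1.])
    M=R.from_rotvec(np.ravel(ci['rvec'])).as_matrix(); t=np.ravel(ci['tvec'])
    d=M.T@d; return -M.T@t, d/np.linalg.norm(d)
def proj(ci,p,fish=False):
    f=192/np.tan(np.radians(ci['fov_y'])/2)
    M=R.from_rotvec(np.ravel(ci['rvec'])).as_matrix(); q=M@np.array(p)+np.ravel(ci['tvec'])
    if fish:
        r=np.hypot(q[0],q[1]); th=np.arctan2(r,q[2]); u,v=q[0]/r*th,q[1]/r*th
    else: u,v=q[0]/q[2],q[1]/q[2]
    return v*f+ci['cy'],u*f+ci['cx']
def tri(rs):
    A=0;b=0
    for o,d in rs:
        P=np.eye(3)-np.outer(d,d); A=A+P; b=b+P@o
    x=np.linalg.solve(A,b); return x,[np.linalg.norm((np.eye(3)-np.outer(d,d))@(x-o)) for o,d in rs]
def onz(r,z): o,d=r; return o+d*(z-o[2])/d[2]
E
python3 - <<'E'
from h import *
s=env.observe(); print({k:np.round(v,3) for k,v in s.items()})
for c in ['scene','top','wrist']:
    im=read_camera(c); save(c+'0.png',im); ci=camera_info(c); print(c,ci)
    for l in ['tile_center','kiln_unit','gap_back','rake_grip','rake_foot','hang_point','rake','tile','coil_pot','cup_a','tile_red','tile_cream']:
        print(l,[(np.round(d['point'],1),round(d['p'],2)) for d in tip_of(c,l)[:2]])
E
```

```text
pics
{'clock': np.float64(0.0), 'qpos': array([-1.353,  0.384,  0.044,  1.6  , -0.018,  1.161, -0.05 ]), 'joint_velocities': array([-0.002, -0.001, -0.   ,  0.001, -0.001,  0.   , -0.001]), 'effort': array([ 0.0000e+00, -4.3346e+01,  1.0250e+00, -2.4951e+01,  1.1000e-02,
        1.1000e-02,  0.0000e+00]), 'tcp_pos': array([0.202, 0.617, 0.23 ]), 'tcp_rot': array([ 0.809,  0.587, -0.001,  0.001]), 'contact_force': array([-0.277,  0.549,  0.997]), 'moment': array([ 0.034,  0.021, -0.062]), 'width': np.float64(0.085)}
scene {'fov_y': 45.7826278060554, 'cx': 261.3036161232856, 'cy': 187.6734280226083, 'rvec': array([ 2.10097831,  1.24522446, -0.51412459]), 'tvec': array([-0.24690382, -0.26576013,  1.66217679])}
tile_center []
kiln_unit [(array([224.6, 262.9]), 0.93)]
gap_back [(array([257.7, 284.8]), 0.82)]
rake_grip [(array([114.3, 327. ]), 0.62)]
rake_foot [(array([169.4, 335.6]), 0.75)]
hang_point [(array([114.7, 327.6]), 0.83), (array([258.9, 158.7]), 0.15)]
rake [(array([158.2, 327.6]), 0.56)]
tile []
coil_pot [(array([286.4, 165.1]), 0.93)]
cup_a [(array([260.4, 157.6]), 0.79)]
til
[... 619 characters left out ...]
(array([174.5, 247.3]), 0.71), (array([182.4, 352.6]), 0.64)]
cup_a [(array([215.7, 351.7]), 0.75), (array([225.5, 140.1]), 0.18)]
tile_red [(array([255.9, 255.7]), 0.67)]
tile_cream [(array([261.1, 224.7]), 0.68)]
wrist {'fov_y': 65.70646984690485, 'cx': 258.71810306098064, 'cy': 193.23925531822744, 'rvec': array([-2.34116908, -1.70112855, -0.24940615]), 'tvec': array([-0.64944184, -0.03868002,  0.37999961])}
tile_center []
kiln_unit []
gap_back []
rake_grip []
rake_foot []
hang_point [(array([344.8,  27.7]), 0.49)]
rake [(array([358.4, 119.1]), 0.5)]
tile []
coil_pot [(array([369.6,   3. ]), 0.34)]
cup_a [(array([370.7,   2.8]), 0.59)]
tile_red [(array([345.2,  28.5]), 0.41)]
tile_cream []
```

View pics/scene0.png

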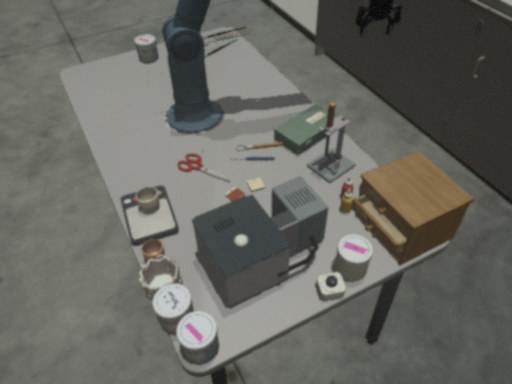

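View pics/top0.png

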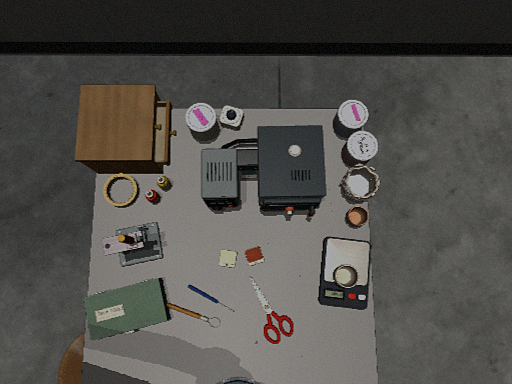

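View pics/wrist0.png

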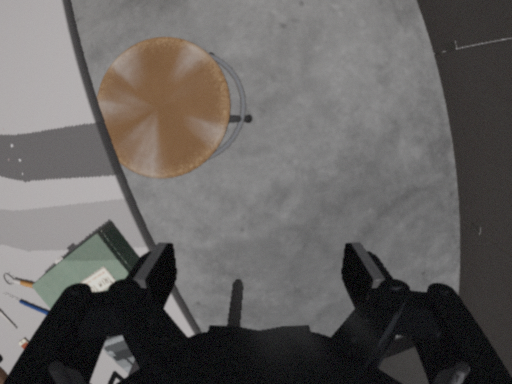

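Run:
```python
from h import *
S=camera_info('scene');T=camera_info('top')
def t(n,a,b): 
    x,e=tri([ray(S,a),ray(T,b)]); print(n,np.round(x,4),np.round(e,4))
t('kiln',(224.6,262.9),(207.1,246.1))
t('grip',(114.3,327.),(243,126.9)); t('hang',(114.7,327.6),(241,126)); t('foot',(169.4,335.6),(229.8,141.7)); t('rake',(158.2,327.6),(242.9,146.5))
t('red',(196.4,234.7),(255.9,255.7)); t('cream',(183.6,254.1),(261.1,224.7));t('cup',(260.4,157.6),(215.7,351.7));t('pot',(286.4,165.1),(182.4,352.6))
print(onz(ray(S,(257.7,284.8)),0)); print(onz(ray(S,(224.6,262.9)),0),onz(ray(T,(207.1,246.1)),0),onz(ray(T,(172.4,250.1)),0.01))
print(R.from_quat([ 0.809,  0.587, -0.001,  0.001]).as_matrix().round(3))
```

```text
kiln [ 0.5718 -0.0242 -0.0034] [0.0006 0.0006]
grip [0.4529 0.2552 0.2073] [0.0004 0.0004]
hang [0.457  0.2559 0.2087] [0.0017 0.0017]
foot [0.5039 0.2718 0.0203] [0.0014 0.0014]
rake [0.4679 0.2562 0.0443] [0.0074 0.0074]
red [ 0.4316 -0.0491 -0.0042] [0.0036 0.0036]
cream [ 0.4147  0.0337 -0.0038] [0.0027 0.0027]
cup [ 5.456e-01 -3.321e-01 -1.000e-04] [0.0007 0.0007]
pot [ 0.6412 -0.3398  0.0122] [0.0028 0.0028]
[ 0.70341253 -0.02810168  0.        ]
[ 0.57450205 -0.02496734  0.        ] [ 0.57103356 -0.0248409   0.        ] [ 0.67270194 -0.0365964   0.01      ]
[[ 0.31   0.951 -0.   ]
 [ 0.951 -0.31  -0.003]
 [-0.003  0.    -1.   ]]
```

```bash
cat >> h.py <<'E'
def tool():
    s=env.observe(); return np.array(s['tcp_pos']),R.from_quat(s['tcp_rot']).as_matrix(),s
def st():
    p,M,s=tool(); print('t',round(float(s['clock']),2),'p',p.round(4),'yaw',np.degrees(np.arctan2(M[1,0],M[0,0])).round(2),'F',np.round(s['contact_force'],2),'w',round(float(s['width']),4),'q',np.round(s['qpos'],2))
def go(target,yaw=None):
    p,M,s=tool(); d=M.T@(np.array(target)-p)*100
    y0=np.arctan2(M[1,0],M[0,0]); print('slide cm',d.round(2), 'turn', None if yaw is None else round(float(-(yaw-y0)),4))
E
python3 - <<'E'
from h import *
p,M,s=tool(); ci=camera_info('wrist')
C,d=ray(ci,(ci['cy'],ci['cx']),True); print(C,d,'cam in tool',M.T@(C-p),M.T@d)
for rc in [(193,500),(380,258)]:
  print(M.T@ray(ci,rc,True)[1])
go([0.45,0.24,0.42],0)
go([0.45,0.15,0.42],0)
E
```

```text
[0.13184992 0.64041311 0.37437874] [ 0.27393973 -0.09000579 -0.95752597] cam in tool [-0.00030958 -0.07356459 -0.14310283] [-4.86448964e-04  2.88376085e-01  9.57517100e-01]
[0.72500124 0.19668958 0.66006546]
[-0.00160459  0.79601518  0.60527453]
slide cm [-28.21  35.32 -18.87] turn 1.255
slide cm [-36.77  38.12 -18.87] turn 1.255
```

>>> move_arm(increments=[{"gripper": 100,"slide": [0,0,-6],"turn": 0},{"gripper": 100,"slide": [-24,34,-20],"turn": 1.25},{"gripper": 100,"slide": [-24,34,-20],"turn": 1.25},{"gripper": 100,"slide": [-24,34,-20],"turn": 1.25},{"gripper": 100,"slide": [-24,34,-20],"turn": 1.25},{"gripper": 100,"slide": [-24,34,-20],"turn": 1.25},{"gripper": 100,"slide": [-24,34,-20],"turn": 1.25},{"gripper": 100,"slide": [-24,34,-20],"turn": 1.25}])

```text
clock: 2.95
tcp_pos: [0.4505, 0.2835, 0.4318]
tcp_rot: [1.0, 0.0, 0.0, -0.001]
contact_force: [0.6, 0.6, 0.1]
width: 0.0853
```

>>> move_arm(increments=[{"slide": [0,0,0],"turn": 0},{"slide": [0,0,0],"turn": 0},{"slide": [0,0,0],"turn": 0}])

```text
invalid input at $.increments[0]: expected keys gripper, slide, turn
```

```bash
cat >> h.py <<'E'
import json
def look(tag,labels):
    ci=camera_info('wrist'); im=read_camera('wrist'); save(tag+'.png',im); out={}
    for l in labels:
        r=tip_of('wrist',l)[:2]; print(l,[(np.round(d['point'],1),round(d['p'],2)) for d in r])
        if r: out[l]=list(map(float,r[0]['point']))
    json.dump({'ci':{k:np.array(v).tolist() for k,v in ci.items()},'pts':out},open(tag+'.json','w'))
E
python3 - <<'E'
from h import *
st(); look('w1',['rake_grip','rake_foot','hang_point','rake','kiln_unit','gap_back'])
E
```

```text
t 2.95 p [0.4505 0.2835 0.4318] yaw 0.04 F [0.64 0.58 0.09] w 0.0853 q [-1.04  0.04  0.42  1.61 -0.02  1.5  -0.62]
rake_grip [(array([185.7, 268.1]), 0.78), (array([182.7, 269.9]), 0.27)]
rake_foot [(array([154.6, 293.4]), 0.9)]
hang_point [(array([184.9, 268. ]), 0.94)]
rake [(array([159.4, 264.2]), 0.89), (array([261.2, 246.3]), 0.27)]
kiln_unit [(array([281.6, 314.8]), 0.72), (array([184.6, 269.8]), 0.3)]
gap_back []
```

View pics/w1.png

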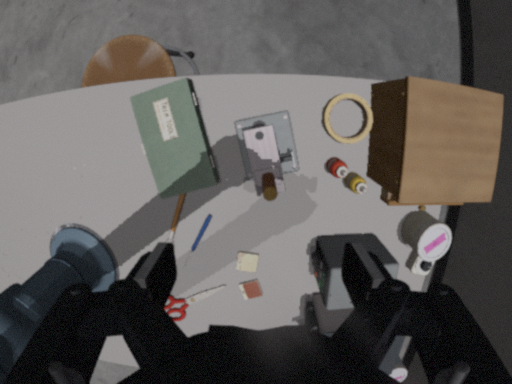

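>>> move_arm(increments=[{"gripper": 100,"slide": [-6,0,0],"turn": 0},{"gripper": 100,"slide": [-10,6,-2],"turn": 0},{"gripper": 100,"slide": [-10,6,-2],"turn": 0},{"gripper": 100,"slide": [-10,6,-2],"turn": 0}])

```text
clock: 3.8
tcp_pos: [0.3494, 0.2255, 0.4511]
tcp_rot: [1.0, 0.003, 0.0, -0.001]
contact_force: [-0.4, -0.5, -0.7]
width: 0.0853
```

Run:
```python
from h import *
st(); look('w2',['rake_grip','rake_foot','hang_point','rake','kiln_unit','gap_back'])
A=json.load(open('w1.json'));B=json.load(open('w2.json'))
for l in A['pts']:
    if l in B['pts']:
        x,e=tri([ray(A['ci'],A['pts'][l],True),ray(B['ci'],B['pts'][l],True)]); print(l,x.round(4),np.round(e,4))
```

```text
t 3.8 p [0.3494 0.2255 0.4511] yaw 0.4 F [-0.42 -0.5  -0.75] w 0.0853 q [-1.09 -0.23  0.34  1.79  0.08  1.56 -0.75]
rake_grip [(array([139.6, 346.1]), 0.81)]
rake_foot []
hang_point [(array([139.2, 344.7]), 0.64)]
rake [(array([127.9, 315.1]), 0.57)]
kiln_unit [(array([254.8, 357. ]), 0.85)]
gap_back []
rake_grip [0.4621 0.2597 0.2208] [0. 0.]
hang_point [0.462  0.2593 0.215 ] [0.0002 0.0002]
rake [0.4598 0.2579 0.0196] [0.0018 0.0018]
kiln_unit [ 0.5792 -0.0241  0.0098] [0.0001 0.0001]
```

View pics/w2.png

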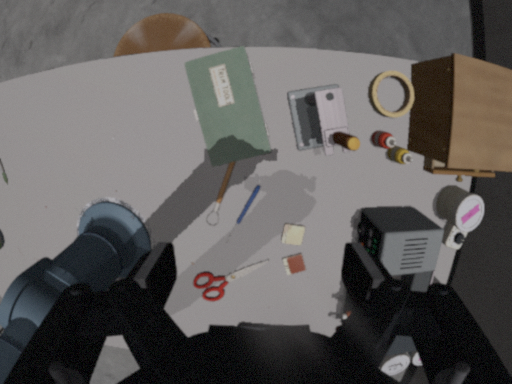

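Run:
```python
from h import *
A=json.load(open('w1.json'))['ci'];B=json.load(open('w2.json'))['ci'];S=camera_info('scene');T=camera_info('top')
g=[(ray(A,(185.3,268.0),1)),(ray(B,(139.4,345.4),1)),ray(S,(114.5,327.3)),ray(T,(242,126.5))]
print(tri(g)); 
for r in g: print('grip@.21',onz(r,.21).round(4))
f=[ray(A,(154.6,293.4),1),ray(S,(169.4,335.6)),ray(T,(229.8,141.7))]
print(tri(f)); 
for r in f: print('foot@.031',onz(r,.031).round(4))
for r in [ray(A,(281.6,314.8),1),ray(B,(254.8,357),1),ray(S,(224.6,262.9)),ray(T,(207.1,246.1))]: print('kiln',onz(r,0).round(4))
for n,c,L in (('A',A,[(122,238),(112,288),(170,299),(184,247)]),('B',B,[(92,289),(86,341),(144,350),(150,299)])):
    for p in L: print(n,onz(ray(c,p,1),.012).round(4))
for n,t in (('w1',1),('w2',2)):
    im=cv2.imread(f'pics/{n}.png'); 
    a=im[90:215,220:320] if t==1 else im[70:180,270:380]
    cv2.imwrite(f'pics/{n}z.png',cv2.resize(a,None,fx=5,fy=5,interpolation=cv2.INTER_CUBIC))
im=cv2.imread('pics/w1.png')[220:320,290:420];cv2.imwrite('pics/w1k.png',cv2.resize(im,None,fx=5,fy=5,interpolation=cv2.INTER_CUBIC))
```

```text
(array([0.45965264, 0.25617693, 0.21055361]), [np.float64(0.0028873682082073797), np.float64(0.005163881925142451), np.float64(0.004361160133270671), np.float64(0.004424010636484347)])
grip@.21 [0.4623 0.2573 0.21  ]
grip@.21 [0.4644 0.2588 0.21  ]
grip@.21 [0.4569 0.2528 0.21  ]
grip@.21 [0.4553 0.2558 0.21  ]
(array([0.5091469 , 0.26819375, 0.02756546]), [np.float64(0.006100802950176797), np.float64(0.0007345876745042303), np.float64(0.0066441113605078305)])
foot@.031 [0.5148 0.2678 0.031 ]
foot@.031 [0.5128 0.2659 0.031 ]
foot@.031 [0.5021 0.2677 0.031 ]
kiln [ 0.5814 -0.0308  0.    ]
kiln [ 0.583  -0.0295  0.    ]
kiln [ 0.5745 -0.025   0.    ]
kiln [ 0.571  -0.0248  0.    ]
A [0.4113 0.3269 0.012 ]
A [0.5052 0.3463 0.012 ]
A [0.529  0.2345 0.012 ]
A [0.4276 0.2059 0.012 ]
B [0.407 0.328 0.012]
B [0.5104 0.3454 0.012 ]
B [0.5344 0.2293 0.012 ]
B [0.4294 0.2138 0.012 ]
```

View pics/w1z.png

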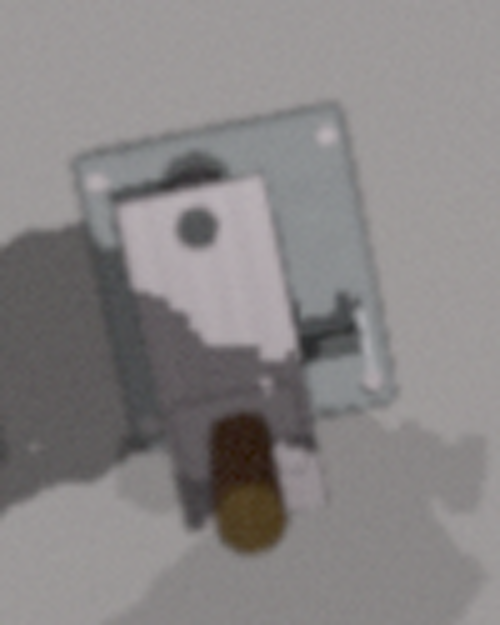

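View pics/w2z.png

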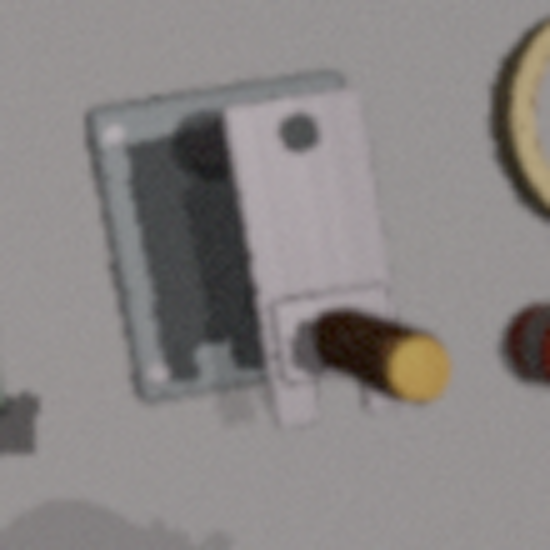

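Run:
```python
from h import *
go([.462,.257,.275],np.radians(11.4))
```

```text
slide cm [11.22 -3.13 17.49] turn -0.1936
```

View pics/w1k.png

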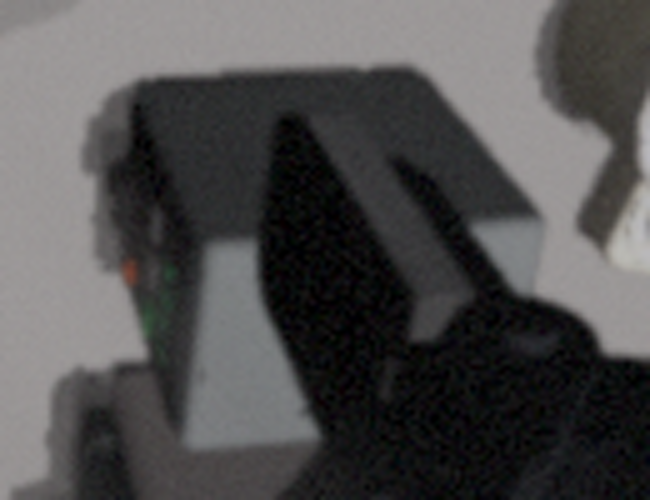

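>>> move_arm(increments=[{"gripper": 100,"slide": [11,-3.1,4],"turn": -0.194},{"gripper": 100,"slide": [11.2,-3.1,10],"turn": -0.194},{"gripper": 100,"slide": [11.2,-3.1,17],"turn": -0.194},{"gripper": 100,"slide": [11.2,-3.1,17],"turn": -0.194},{"gripper": 100,"slide": [11.2,-3.1,17],"turn": -0.194},{"gripper": 100,"slide": [11.2,-3.1,17],"turn": -0.194}])

```text
clock: 4.9
tcp_pos: [0.4626, 0.2571, 0.2823]
tcp_rot: [0.995, 0.099, 0.001, -0.0]
contact_force: [0.1, 0.2, 0.7]
width: 0.0857
```

Run:
```python
from h import *
st(); look('w3',['rake_grip','rake_foot','hang_point'])
C=json.load(open('w3.json'));A=json.load(open('w1.json'));B=json.load(open('w2.json'))
for l in C['pts']:
    rs=[ray(X['ci'],X['pts'][l],True) for X in (A,B,C) if l in X['pts']]
    print(l,tri(rs)); print(onz(rs[-1],.21 if l!='rake_foot' else .031))
im=cv2.imread('pics/w3.png')[120:300,180:350];cv2.imwrite('pics/w3z.png',cv2.resize(im,None,fx=3.3,fy=3.3,interpolation=cv2.INTER_CUBIC))
```

```text
t 4.9 p [0.4626 0.2571 0.2823] yaw 11.41 F [0.14 0.18 0.67] w 0.0857 q [-1.06  0.11  0.51  1.85 -0.06  1.2  -0.33]
rake_grip [(array([205.2, 261. ]), 0.59)]
rake_foot [(array([162.3, 295. ]), 0.93)]
hang_point [(array([202.6, 260. ]), 0.97)]
rake_grip (array([0.46278745, 0.25938605, 0.21947208]), [np.float64(0.0006880812136217258), np.float64(0.00030926710892506467), np.float64(0.0009599395905970961)])
[0.46448399 0.25606311 0.21      ]
rake_foot (array([ 0.52535454,  0.25208714, -0.05701448]), [np.float64(0.0013682219150742904), np.float64(0.001368221915074279)])
[0.5112558  0.26493335 0.031     ]
hang_point (array([0.46248719, 0.25914629, 0.21376801]), [np.float64(0.00045403030892940166), np.float64(0.0003237915435982238), np.float64(0.0005533419924995779)])
[0.46331072 0.25797096 0.21      ]
```

View pics/w3.png

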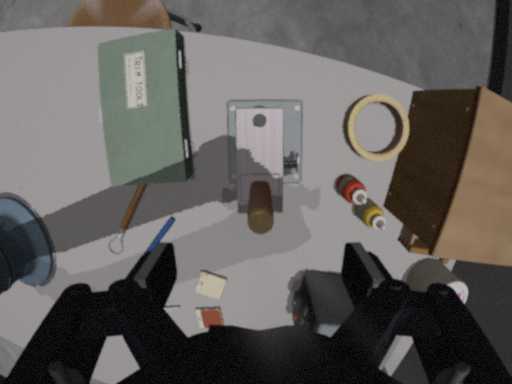

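View pics/w3z.png

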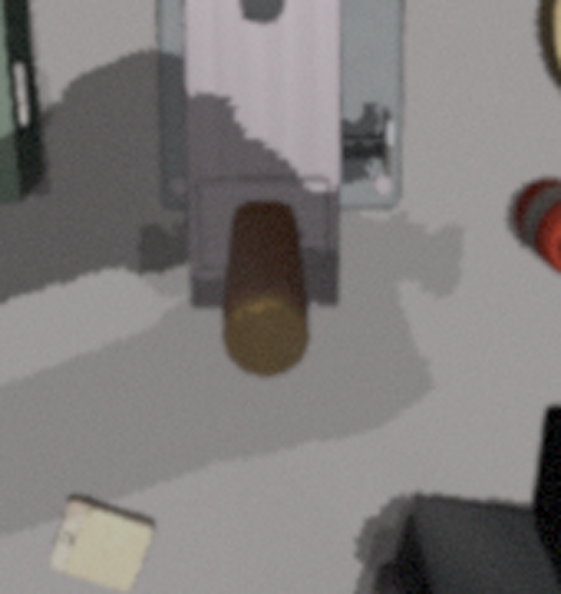

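Run:
```python
from h import *
C=json.load(open('w3.json'))['ci']
t=onz(ray(C,(222.1,260.3),1),.249); print(t)
g=onz(ray(C,(203.5,260.5),1),.21); print(g)
go([.4635,.2572,.191],np.radians(11.4))
```

```text
[0.46331763 0.25789523 0.249     ]
[0.46383142 0.25733526 0.21      ]
slide cm [0.04 0.04 9.21] turn 0.0004
```

>>> move_arm(increments=[{"gripper": 100,"slide": [0.1,0,3.5],"turn": 0},{"gripper": 100,"slide": [0.1,0,7],"turn": 0},{"gripper": 100,"slide": [0.1,0,9.1],"turn": 0},{"gripper": 100,"slide": [0.1,0,9.1],"turn": 0},{"gripper": 10,"slide": [0.1,0,9.1],"turn": 0},{"gripper": 10,"slide": [0.1,0,9.1],"turn": 0},{"gripper": 10,"slide": [0.1,0,9.1],"turn": 0},{"gripper": 10,"slide": [0.1,0,9.1],"turn": 0}], grip_force=60)

```text
clock: 6.1
tcp_pos: [0.4634, 0.2569, 0.1905]
tcp_rot: [0.995, 0.099, 0.001, -0.0]
contact_force: [-0.0, -1.0, -0.3]
width: 0.0164
```

Run:
```python
from h import *
st(); print(env.observe()['moment'])
```

```text
t 6.1 p [0.4634 0.2569 0.1905] yaw 11.4 F [-0.   -0.99 -0.29] w 0.0164 q [-1.03  0.21  0.5   1.95 -0.12  1.01 -0.28]
[0.03016924 0.0357424  0.05140417]
```

>>> move_arm(increments=[{"gripper": 10,"slide": [0,0,-0.7],"turn": 0},{"gripper": 10,"slide": [0,0,-1.4],"turn": 0},{"gripper": 10,"slide": [0,0,-1.4],"turn": 0},{"gripper": 10,"slide": [0,2,-1.4],"turn": 0},{"gripper": 10,"slide": [0,4,-1.4],"turn": 0},{"gripper": 10,"slide": [0,6.5,-1.4],"turn": 0},{"gripper": 10,"slide": [0,8,-4],"turn": 0},{"gripper": 10,"slide": [0,8,-6],"turn": 0}])

```text
clock: 7.1
tcp_pos: [0.4792, 0.1736, 0.2501]
tcp_rot: [0.995, 0.096, -0.0, 0.001]
contact_force: [-0.2, 0.7, -1.2]
width: 0.0163
```

Run:
```python
from h import *
st(); look('w4',['rake_grip','rake_foot','hang_point'])
go([.53,-.10,.40],np.radians(0))
```

```text
t 7.1 p [0.4792 0.1736 0.2501] yaw 11.04 F [-0.19  0.66 -1.16] w 0.0163 q [-0.96  0.1   0.57  1.93 -0.06  1.13 -0.18]
rake_grip [(array([265.7, 259.4]), 0.55)]
rake_foot [(array([175. , 306.3]), 0.97)]
hang_point [(array([ 84.8, 258.3]), 0.76)]
slide cm [ -0.39  28.16 -15.06] turn 0.1974
```

View pics/w4.png

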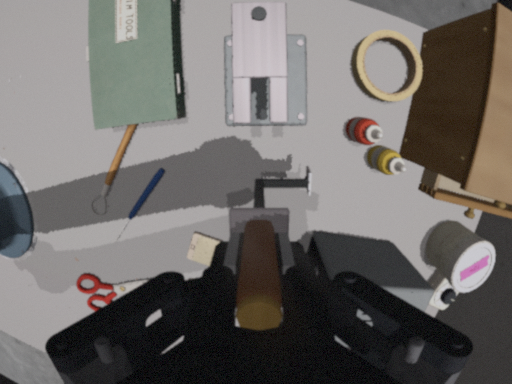

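>>> move_arm(increments=[{"gripper": 10,"slide": [-0.4,4,-6],"turn": 0.1},{"gripper": 10,"slide": [-0.4,9,-11],"turn": 0.2},{"gripper": 10,"slide": [-0.4,15,-15],"turn": 0.2},{"gripper": 10,"slide": [-0.4,21,-15],"turn": 0.2},{"gripper": 10,"slide": [-0.4,27,-15],"turn": 0.2},{"gripper": 10,"slide": [-0.4,28,-15],"turn": 0.2},{"gripper": 10,"slide": [-0.4,28,-15],"turn": 0.2},{"gripper": 10,"slide": [-0.4,28,-15],"turn": 0.2}])

```text
clock: 8.3
tcp_pos: [0.5296, -0.0955, 0.3984]
tcp_rot: [1.0, 0.0, -0.001, -0.0]
contact_force: [-0.4, -0.2, -1.0]
width: 0.0162
```

Run:
```python
from h import *
C=json.load(open('w4.json'))
# check foot
M=R.from_quat([.995,.096,0,.001]).as_matrix(); p=np.array([.4792,.1736,.2501])
x=p+M@np.array([.05,0,.16]); print('foot pred px',proj(C['ci'],x,1))
st(); look('w5',['kiln_unit','gap_back','tile_center','rake_foot'])
```

```text
foot pred px (np.float64(176.8491260053866), np.float64(306.30792123220306))
t 8.3 p [ 0.5296 -0.0955  0.3984] yaw 0.05 F [-0.41 -0.24 -1.05] w 0.0162 q [-0.7   0.07  0.86  1.67 -0.05  1.44  0.16]
kiln_unit [(array([112.3, 339.4]), 0.68)]
gap_back [(array([112.3, 352.1]), 0.6), (array([264.5, 259.8]), 0.45)]
tile_center [(array([112.9, 341.3]), 0.92)]
rake_foot [(array([176.6, 305. ]), 0.55)]
```

View pics/w5.png

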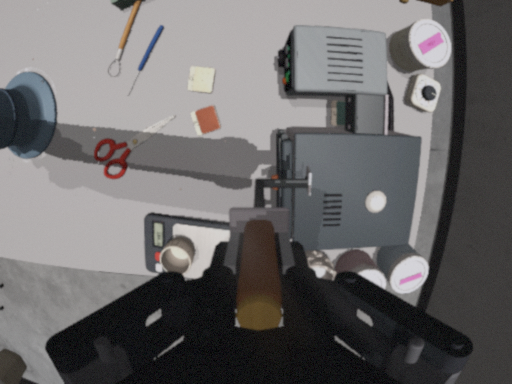

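Run:
```python
from h import *
im=cv2.imread('pics/w5.png')[15:150,270:420];im=cv2.convertScaleAbs(im,alpha=1.6,beta=20);cv2.imwrite('pics/w5z.png',cv2.resize(im,None,fx=5,fy=5,interpolation=cv2.INTER_CUBIC)[:600])
```

```text
(no output)
```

View pics/w5z.png

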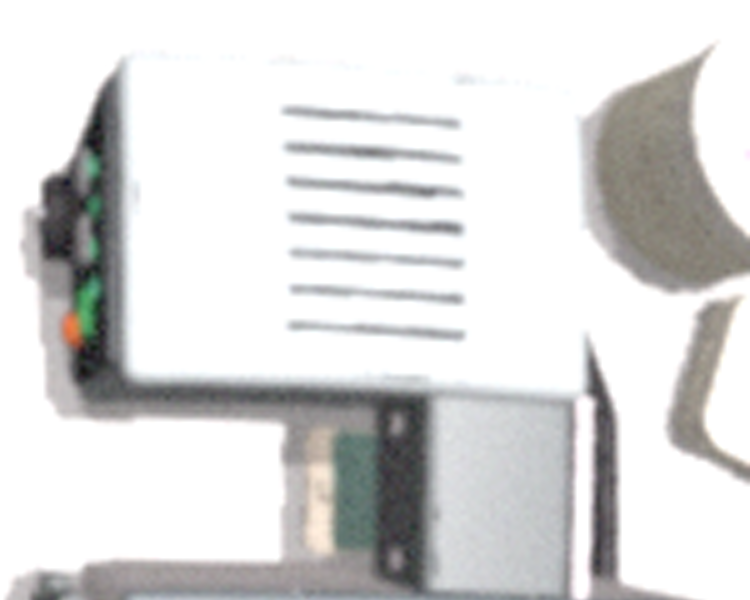

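Run:
```python
from h import *
im=cv2.imread('pics/w5.png')[80:200,265:415];im=cv2.convertScaleAbs(im,alpha=1.6,beta=20);cv2.imwrite('pics/w5y.png',cv2.resize(im,None,fx=5,fy=5,interpolation=cv2.INTER_CUBIC)[:600])
C=json.load(open('w5.json'))['ci']
for n,p,z in [('box fl',(26,295.6),.146),('box fr',(91.4,295),.146),('box rr',(93.4,387),.146),('duct a',(94,355.6),.141),('duct b',(132,355),.141),('ductlow a',(96,346),.086),('duct low b',(130.5,347.5),.086),('tile front a',(101.5,331),.0),('tile front b',(125,331.5),.0),('tile ftop',(113,337),.0083)]:
    print(n,onz(ray(C,p,1),z).round(4))
```

```text
box fl [0.5767 0.0882 0.146 ]
box fr [ 0.576 -0.002  0.146]
box rr [0.7065 0.0037 0.146 ]
duct a [ 0.661  -0.0009  0.141 ]
duct b [ 0.6622 -0.0539  0.141 ]
ductlow a [ 0.6633 -0.0022  0.086 ]
duct low b [ 0.6677 -0.0565  0.086 ]
tile front a [ 0.66   -0.0103  0.    ]
tile front b [ 0.6623 -0.0539  0.    ]
tile ftop [ 0.6698 -0.031   0.0083]
```

View pics/w5y.png

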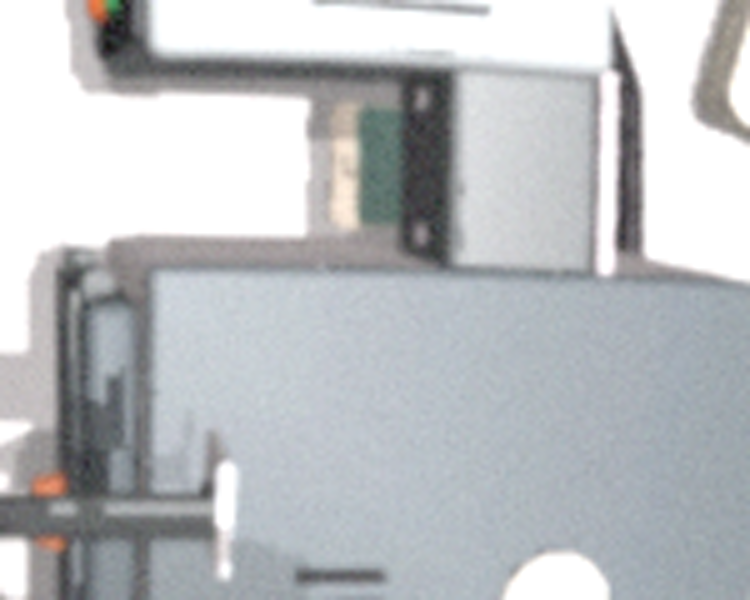

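Run:
```python
from h import *
C=json.load(open('w5.json'))['ci']
for n,p,z in [('k f',(133.6,295),.15),('k m',(133.6,340),.15),('k r',(134.4,385),.15),('k rr',(138,415),.15),('box front low',(100,285),0),('tip kiln',(112.3,339.4),0),('tile c',(112.9,341.3),.01),('gapback',(112.3,352.1),0)]:
    print(n,onz(ray(C,p,1),z).round(4))
go([.5,-.10,.40],np.radians(2)); go([.60,-.10,.40],np.radians(2))
```

```text
k f [ 0.5765 -0.0581  0.15  ]
k m [ 0.6379 -0.0563  0.15  ]
k r [ 0.7046 -0.0542  0.15  ]
k rr [ 0.7544 -0.0563  0.15  ]
box front low [ 0.5752 -0.0106  0.    ]
tip kiln [ 0.6766 -0.0296  0.    ]
tile c [ 0.6775 -0.0303  0.01  ]
gapback [ 0.7014 -0.0282  0.    ]
slide cm [-3.    0.45 -0.05] turn -0.033
slide cm [ 7.    0.47 -0.06] turn -0.033
```

>>> move_arm(increments=[{"gripper": 10,"slide": [-4.4,-3,0],"turn": -0.036},{"gripper": 10,"slide": [-4.4,-6.2,3],"turn": -0.036},{"gripper": 10,"slide": [-4.4,-6.2,9],"turn": -0.036},{"gripper": 10,"slide": [-4.4,-6.2,15],"turn": -0.036},{"gripper": 10,"slide": [-4.4,-6.2,19],"turn": -0.036},{"gripper": 10,"slide": [-4.4,-6.2,20],"turn": -0.036},{"gripper": 10,"slide": [-4.4,-6.2,20],"turn": -0.036},{"gripper": 10,"slide": [-4.4,-6.2,20],"turn": -0.036}])

```text
clock: 9.55
tcp_pos: [0.4881, -0.0349, 0.2019]
tcp_rot: [1.0, 0.018, 0.002, -0.0]
contact_force: [0.1, -0.2, -1.3]
width: 0.016
```

```bash
cat >> h.py <<'E'
K0=np.array([.576,-.030]); KY=np.radians(2.06)
def kf():
    "foot in kiln frame (mm), from TCP"
    p,M,s=tool(); f=p+M@np.array([.05,0,.16]); d=f[:2]-K0; c,q=np.cos(KY),np.sin(KY)
    Fw=np.array(s['contact_force']); print('foot kiln mm',np.round([1e3*(c*d[0]+q*d[1]),1e3*(-q*d[0]+c*d[1]),1e3*f[2]],2),'Fk',np.round([c*Fw[0]+q*Fw[1],-q*Fw[0]+c*Fw[1],Fw[2]],2),'My',np.round(s['moment'],3),'t',round(float(s['clock']),2))
E
python3 - <<'E'
from h import *
st(); kf(); look('w6',['rake_foot','tile_center','gap_back'])
im=cv2.imread('pics/w6.png');im=cv2.convertScaleAbs(im,alpha=1.6,beta=20);cv2.imwrite('pics/w6z.png',im)
E
```

```text
t 9.55 p [ 0.4881 -0.0349  0.2019] yaw 2.03 F [ 0.15 -0.24 -1.35] w 0.016 q [-0.77  0.12  0.82  2.04 -0.11  1.02  0.13]
foot kiln mm [-37.36  -1.63  42.11] Fk [ 0.14 -0.25 -1.35] My [ 0.015 -0.009  0.058] t 9.55
rake_foot [(array([179.4, 304.1]), 0.75)]
tile_center [(array([171.8, 409.7]), 0.85)]
gap_back [(array([172.2, 410.3]), 0.7), (array([169.8, 422. ]), 0.61)]
```

View pics/w6z.png

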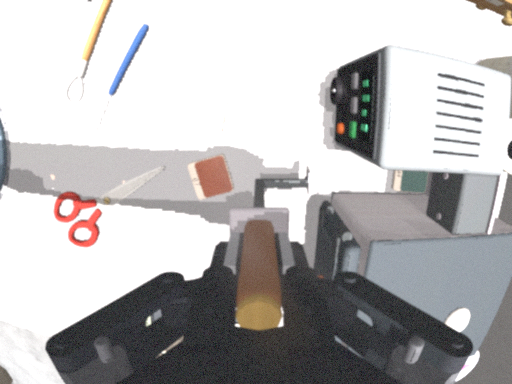

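Run:
```python
from h import *
C=json.load(open('w6.json'))['ci']
c=cv2.imread('pics/w6.png')[130:270,300:512];c=cv2.convertScaleAbs(c,alpha=1.3,beta=10);cv2.imwrite('pics/w6y.png',cv2.resize(c,None,fx=3.7,fy=3.7,interpolation=cv2.INTER_CUBIC))
def k2w(x,y,z):
    c,s=np.cos(KY),np.sin(KY); return [K0[0]+c*x-s*y,K0[1]+s*x+c*y,z]
for n,a in [('boxtop fr',(0,.028,.146)),('box rr',(.134,.028,.146)),('boxlow',(0,.028,0)),('kiln top f',(0,-.028,.15)),('kiln top r',(.19,-.028,.15)),('kiln low',(0,-.028,0)),('duct ft l',(.085,.028,.141)),('duct ft r',(.085,-.028,.141)),('duct fb r',(.085,-.028,.086)),('tile f l',(.085,.023,0))]:
    r,cc=proj(C,k2w(*a),1); print(n,round(r,1),round(cc,1),' zoom',round((cc-300)*3.7),round((r-130)*3.7))
```

```text
boxtop fr 171.3 379.8  zoom 295 153
box rr 175.6 504.5  zoom 757 169
boxlow 144.4 332.2  zoom 119 53
kiln top f 243.6 372.7  zoom 269 420
kiln top r 230.8 527.7  zoom 843 373
kiln low 189.6 329.6  zoom 110 221
duct ft l 172.6 464.2  zoom 608 158
duct ft r 233.9 452.5  zoom 564 384
duct fb r 212.7 424.0  zoom 459 306
tile f l 150.9 395.6  zoom 354 77
```

View pics/w6y.png

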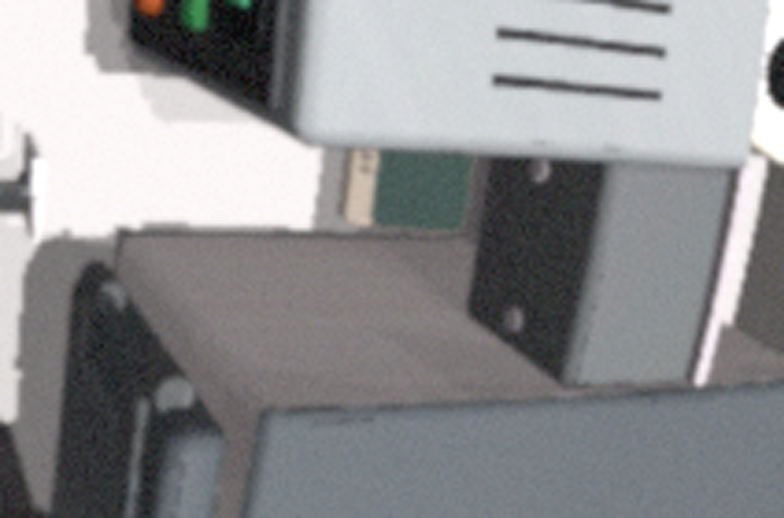

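>>> move_arm(increments=[{"gripper": 10,"slide": [3,-0.15,0.3],"turn": 0},{"gripper": 10,"slide": [6,-0.15,0.7],"turn": 0},{"gripper": 10,"slide": [9,-0.15,0.7],"turn": 0},{"gripper": 10,"slide": [11.5,-0.15,0.7],"turn": 0},{"gripper": 10,"slide": [13.5,-0.15,0.7],"turn": 0},{"gripper": 10,"slide": [14.8,-0.15,0.7],"turn": 0},{"gripper": 10,"slide": [15.2,-0.15,0.7],"turn": 0},{"gripper": 10,"slide": [15.2,-0.15,0.7],"turn": 0}])

```text
clock: 10.75
tcp_pos: [0.6376, -0.0283, 0.1928]
tcp_rot: [1.0, 0.017, -0.0, -0.0]
contact_force: [0.2, -0.8, -1.6]
width: 0.0166
```

Run:
```python
from h import *
st(); kf(); look('w7',['rake_foot','tile_center','gap_back'])
im=cv2.imread('pics/w7.png');im=cv2.convertScaleAbs(im,alpha=1.6,beta=20);cv2.imwrite('pics/w7z.png',im)
```

```text
t 10.75 p [ 0.6376 -0.0283  0.1928] yaw 2.0 F [ 0.17 -0.79 -1.59] w 0.0166 q [-0.59  0.48  0.75  1.69 -0.36  1.11  0.3 ]
foot kiln mm [111.5   -0.54  32.75] Fk [ 0.14 -0.79 -1.59] My [-0.039  0.019  0.026] t 10.75
rake_foot []
tile_center []
gap_back []
```

View pics/w7z.png

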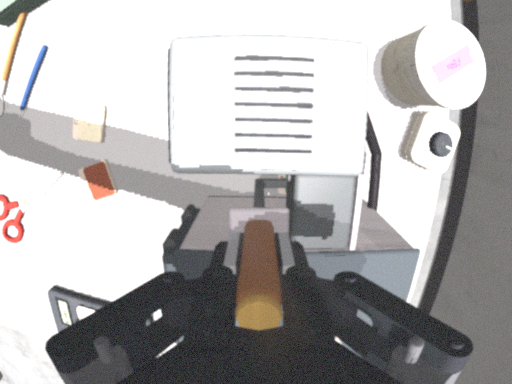

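>>> move_arm(increments=[{"gripper": 10,"slide": [0.5,0,0],"turn": 0},{"gripper": 10,"slide": [1.0,0,0],"turn": 0},{"gripper": 10,"slide": [1.3,0,0],"turn": 0},{"gripper": 10,"slide": [1.3,0,0],"turn": 0}])

```text
clock: 11.45
tcp_pos: [0.6512, -0.0277, 0.1927]
tcp_rot: [1.0, 0.018, 0.0, 0.0]
contact_force: [0.5, 0.2, -0.3]
width: 0.0161
```

Run:
```python
from h import *
kf()
```

```text
foot kiln mm [125.28  -0.5   32.7 ] Fk [ 0.49  0.16 -0.3 ] My [ 0.024 -0.025 -0.059] t 11.45
```

>>> move_arm(increments=[{"gripper": 10,"slide": [0.1,0,0],"turn": 0},{"gripper": 10,"slide": [0.2,0,0],"turn": 0},{"gripper": 10,"slide": [0.2,0,0],"turn": 0}])

```text
clock: 11.82
tcp_pos: [0.653, -0.0276, 0.1928]
tcp_rot: [1.0, 0.018, 0.0, -0.0]
contact_force: [-0.2, 0.2, -1.6]
width: 0.0161
```

Run:
```python
from h import *
kf()
```

```text
foot kiln mm [126.99  -0.45  32.8 ] Fk [-0.18  0.25 -1.64] My [ 0.02   0.003 -0.025] t 11.82
```

>>> move_arm(increments=[{"gripper": 10,"slide": [0.1,0,0],"turn": 0},{"gripper": 10,"slide": [0.1,0,0],"turn": 0}])

```text
clock: 12.08
tcp_pos: [0.654, -0.0276, 0.1928]
tcp_rot: [1.0, 0.018, 0.0, -0.0]
contact_force: [-0.1, 0.1, -0.6]
width: 0.0163
```

Run:
```python
from h import *
kf()
```

```text
foot kiln mm [128.04  -0.43  32.8 ] Fk [-0.13  0.09 -0.59] My [ 0.02  -0.033  0.029] t 12.07
```

>>> move_arm(increments=[{"gripper": 10,"slide": [0.1,0,0],"turn": 0},{"gripper": 10,"slide": [0.1,0,0],"turn": 0}])

```text
clock: 12.32
tcp_pos: [0.6549, -0.0276, 0.1928]
tcp_rot: [1.0, 0.018, -0.0, 0.0]
contact_force: [-0.2, -0.3, -0.3]
width: 0.0163
```

>>> move_arm(increments=[{"gripper": 10,"slide": [0.1,0,0],"turn": 0},{"gripper": 10,"slide": [0.1,0,0],"turn": 0}])

```text
clock: 12.58
tcp_pos: [0.6554, -0.0276, 0.1926]
tcp_rot: [1.0, 0.018, -0.001, -0.0]
contact_force: [-1.0, 0.3, -0.5]
width: 0.0163
```

Run:
```python
from h import *
kf()
```

```text
foot kiln mm [129.2   -0.49  32.49] Fk [-0.96  0.37 -0.54] My [0.045 0.413 0.027] t 12.57
```

>>> move_arm(increments=[{"gripper": 10,"slide": [0.1,0,0],"turn": 0},{"gripper": 10,"slide": [0.1,0,0],"turn": 0}])

```text
clock: 12.82
tcp_pos: [0.6559, -0.0276, 0.1925]
tcp_rot: [1.0, 0.017, -0.001, -0.0]
contact_force: [-3.4, 1.1, 0.7]
width: 0.0161
```

Run:
```python
from h import *
kf()
```

```text
foot kiln mm [129.58  -0.51  32.35] Fk [-3.38  1.22  0.7 ] My [0.012 1.088 0.052] t 12.82
```

>>> move_arm(increments=[{"gripper": 10,"slide": [-0.05,0,0.2],"turn": 0},{"gripper": 10,"slide": [-0.05,0,0.5],"turn": 0},{"gripper": 10,"slide": [-0.05,0,0.8],"turn": 0},{"gripper": 10,"slide": [-0.05,0,1.0],"turn": 0},{"gripper": 10,"slide": [-0.05,0,1.0],"turn": 0}])

```text
clock: 13.45
tcp_pos: [0.6559, -0.0275, 0.1821]
tcp_rot: [1.0, 0.018, -0.001, 0.0]
contact_force: [-2.4, -1.0, -2.0]
width: 0.0166
```

Run:
```python
from h import *
kf()
```

```text
foot kiln mm [129.75  -0.46  22.02] Fk [-2.45 -0.88 -2.04] My [-0.062  1.15  -0.074] t 13.45
```

>>> move_arm(increments=[{"gripper": 10,"slide": [0,0,0.15],"turn": 0},{"gripper": 10,"slide": [0,0,0.3],"turn": 0},{"gripper": 10,"slide": [0,0,0.45],"turn": 0},{"gripper": 10,"slide": [0,0,0.45],"turn": 0}])

```text
clock: 13.95
tcp_pos: [0.6561, -0.0276, 0.178]
tcp_rot: [1.0, 0.017, -0.0, 0.0]
contact_force: [-3.7, 0.4, 0.3]
width: 0.0162
```

Run:
```python
from h import *
kf()
```

```text
foot kiln mm [129.99  -0.5   17.95] Fk [-3.65  0.53  0.26] My [-0.023  1.525 -0.017] t 13.95
```

>>> move_arm(increments=[{"gripper": 10,"slide": [0,0,0.1],"turn": 0},{"gripper": 10,"slide": [0,0,0.2],"turn": 0},{"gripper": 10,"slide": [0,0,0.2],"turn": 0}])

```text
clock: 14.32
tcp_pos: [0.6562, -0.0276, 0.1761]
tcp_rot: [1.0, 0.018, -0.0, 0.0]
contact_force: [-5.0, -0.3, 0.0]
width: 0.0162
```

Run:
```python
from h import *
kf()
```

```text
foot kiln mm [130.15  -0.49  16.05] Fk [-5.03 -0.14  0.01] My [-0.048  1.71  -0.007] t 14.32
```

>>> move_arm(increments=[{"gripper": 10,"slide": [-0.08,0,0.05],"turn": 0},{"gripper": 10,"slide": [-0.08,0,0.15],"turn": 0},{"gripper": 10,"slide": [-0.08,0,0.25],"turn": 0},{"gripper": 10,"slide": [-0.08,0,0.25],"turn": 0}])

```text
clock: 14.82
tcp_pos: [0.6558, -0.0275, 0.1737]
tcp_rot: [1.0, 0.018, 0.0, 0.0]
contact_force: [-3.7, -0.2, 0.7]
width: 0.0162
```

Run:
```python
from h import *
kf()
```

```text
foot kiln mm [129.93  -0.46  13.71] Fk [-3.68 -0.02  0.66] My [-0.051  1.424  0.026] t 14.82
```

>>> move_arm(increments=[{"gripper": 10,"slide": [-0.04,0,0.1],"turn": 0},{"gripper": 10,"slide": [-0.04,0,0.2],"turn": 0},{"gripper": 10,"slide": [-0.04,0,0.3],"turn": 0},{"gripper": 10,"slide": [-0.04,0,0.3],"turn": 0}])

```text
clock: 15.32
tcp_pos: [0.6555, -0.0275, 0.1707]
tcp_rot: [1.0, 0.018, 0.0, 0.0]
contact_force: [-3.0, 0.1, -0.8]
width: 0.0159
```

Run:
```python
from h import *
kf()
```

```text
foot kiln mm [129.69  -0.46  10.71] Fk [-2.98  0.2  -0.79] My [-0.028  0.975 -0.011] t 15.32
```

>>> move_arm(increments=[{"gripper": 10,"slide": [0,0,0.1],"turn": 0},{"gripper": 10,"slide": [0,0,0.15],"turn": 0},{"gripper": 10,"slide": [0,0,0.15],"turn": 0}])

```text
clock: 15.7
tcp_pos: [0.6555, -0.0275, 0.1692]
tcp_rot: [1.0, 0.018, 0.0, 0.0]
contact_force: [-2.7, 0.6, -1.1]
width: 0.0159
```

Run:
```python
from h import *
st();kf(); im=read_camera('wrist');im=cv2.convertScaleAbs(im,alpha=1.6,beta=20); save('w8.png',cv2.resize(im[140:260,180:380],None,fx=4,fy=4,interpolation=cv2.INTER_CUBIC))
```

```text
t 15.7 p [ 0.6555 -0.0275  0.1692] yaw 2.01 F [-2.69  0.61 -1.1 ] w 0.0159 q [-0.56  0.54  0.73  1.66 -0.4   1.09  0.32]
foot kiln mm [129.59  -0.45   9.22] Fk [-2.66  0.7  -1.1 ] My [-0.034  0.817 -0.006] t 15.7
```

View pics/w8.png

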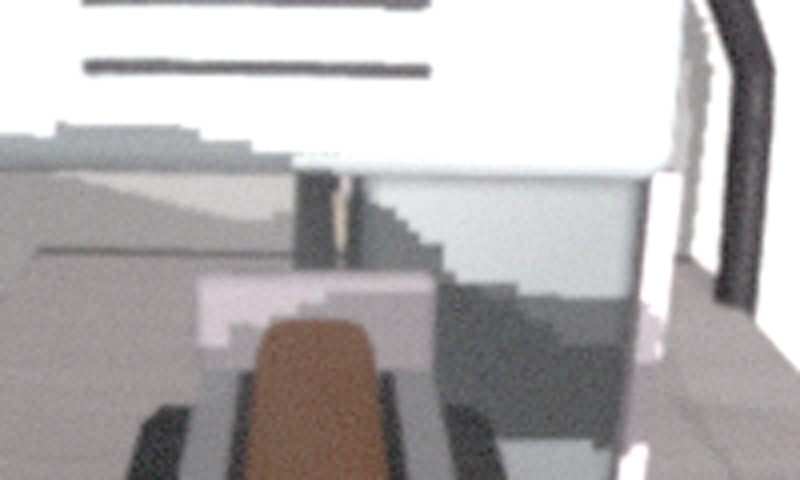

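>>> move_arm(increments=[{"gripper": 10,"slide": [-0.1,0,0.05],"turn": 0},{"gripper": 10,"slide": [-0.25,0,0.05],"turn": 0},{"gripper": 10,"slide": [-0.4,0,0.05],"turn": 0},{"gripper": 10,"slide": [-0.6,0,0.05],"turn": 0},{"gripper": 10,"slide": [-0.6,0,0.05],"turn": 0}])

```text
clock: 16.38
tcp_pos: [0.6493, -0.0278, 0.1689]
tcp_rot: [1.0, 0.018, 0.0, -0.0]
contact_force: [0.2, 0.0, -1.7]
width: 0.016
```

Run:
```python
from h import *
kf()
```

```text
foot kiln mm [123.47  -0.44   8.95] Fk [ 0.23  0.02 -1.7 ] My [ 0.023 -0.059 -0.034] t 16.38
```

>>> move_arm(increments=[{"gripper": 10,"slide": [-0.25,0,0],"turn": 0},{"gripper": 10,"slide": [-0.5,0,0],"turn": 0},{"gripper": 10,"slide": [-0.75,0,0],"turn": 0},{"gripper": 10,"slide": [-0.9,0,0],"turn": 0},{"gripper": 10,"slide": [-0.9,0,0],"turn": 0}])

```text
clock: 17.0
tcp_pos: [0.64, -0.0281, 0.1687]
tcp_rot: [1.0, 0.018, -0.0, -0.0]
contact_force: [-0.3, -0.7, -1.2]
width: 0.0162
```

Run:
```python
from h import *
kf(); look('w9',['tile_center']);im=cv2.imread('pics/w9.png');im=cv2.convertScaleAbs(im,alpha=1.6,beta=20); cv2.imwrite('pics/w9z.png',cv2.resize(im[140:260,180:380],None,fx=4,fy=4,interpolation=cv2.INTER_CUBIC))
```

```text
foot kiln mm [113.99  -0.46   8.73] Fk [-0.36 -0.74 -1.2 ] My [-0.002 -0.019 -0.023] t 17.0
tile_center [(array([177.9, 279.8]), 0.78)]
```

View pics/w9z.png

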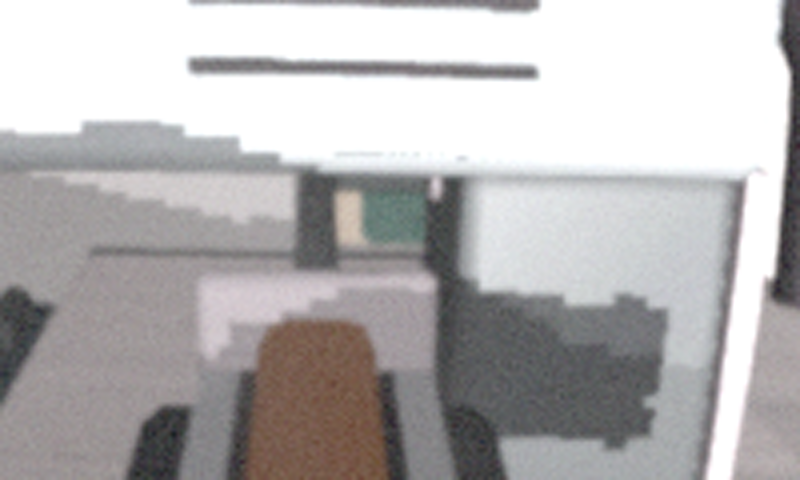

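```bash
cat >> h.py <<'E'
def w2k(p):
    d=np.array(p)[:2]-K0; c,q=np.cos(KY),np.sin(KY); return np.round([1e3*(c*d[0]+q*d[1]),1e3*(-q*d[0]+c*d[1])],1)
E
python3 - <<'E'
from h import *
C=json.load(open('w9.json'))['ci']
for p,z in [((194.5,263.7),0),((194.5,271),.0085)]: print(w2k(onz(ray(C,p,1),z)))
C=json.load(open('w8.json'))['ci'] if 0 else None
E
```

```text
[ 69.3 -22.9]
[ 76.9 -20.3]
```

>>> move_arm(increments=[{"gripper": 10,"slide": [-0.1,0,0.05],"turn": 0},{"gripper": 10,"slide": [-0.2,0,0.15],"turn": 0},{"gripper": 10,"slide": [-0.35,0,0.2],"turn": 0},{"gripper": 10,"slide": [-0.5,0,0.2],"turn": 0},{"gripper": 10,"slide": [-0.65,0,0.2],"turn": 0},{"gripper": 10,"slide": [-0.8,0,0.2],"turn": 0},{"gripper": 10,"slide": [-0.9,0,0.2],"turn": 0},{"gripper": 10,"slide": [-0.9,0,0.2],"turn": 0}])

```text
clock: 18.1
tcp_pos: [0.631, -0.0284, 0.1667]
tcp_rot: [1.0, 0.017, -0.0, -0.0]
contact_force: [-1.2, -0.7, -1.8]
width: 0.0163
```

Run:
```python
from h import *
kf(); look('w10',['tile_center']);im=cv2.imread('pics/w10.png');im=cv2.convertScaleAbs(im,alpha=1.6,beta=20); cv2.imwrite('pics/w10z.png',cv2.resize(im[140:260,180:380],None,fx=4,fy=4,interpolation=cv2.INTER_CUBIC))
```

```text
foot kiln mm [105.    -0.44   6.73] Fk [-1.23 -0.65 -1.82] My [-0.056  0.09   0.013] t 18.1
tile_center [(array([180.3, 282.7]), 0.91)]
```

View pics/w10z.png

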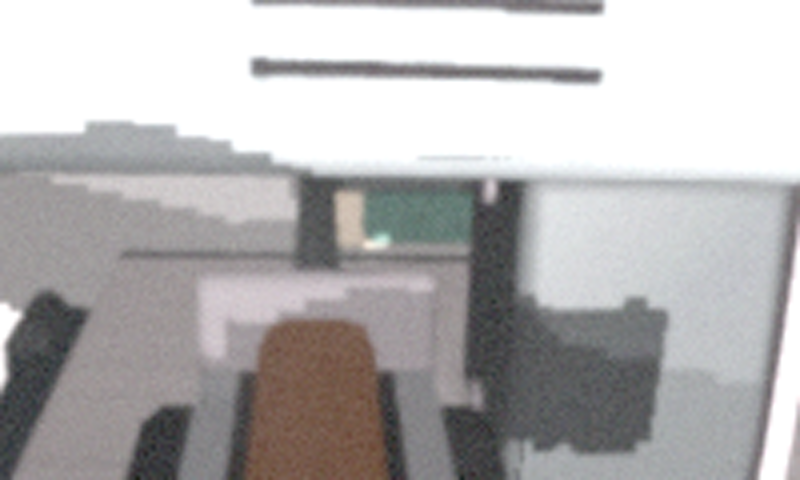

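>>> move_arm(increments=[{"gripper": 10,"slide": [-0.1,0,0.12],"turn": 0},{"gripper": 10,"slide": [-0.15,0,0.25],"turn": 0},{"gripper": 10,"slide": [-0.2,0,0.38],"turn": 0},{"gripper": 10,"slide": [-0.2,0,0.38],"turn": 0}])

```text
clock: 18.7
tcp_pos: [0.6291, -0.0285, 0.1627]
tcp_rot: [1.0, 0.018, -0.0, 0.0]
contact_force: [1.3, -0.1, -2.5]
width: 0.0163
```

Run:
```python
from h import *
kf()
```

```text
foot kiln mm [103.    -0.43   2.72] Fk [ 1.28 -0.11 -2.52] My [-0.003 -0.044 -0.006] t 18.7
```

>>> move_arm(increments=[{"gripper": 10,"slide": [-0.3,0,0],"turn": 0},{"gripper": 10,"slide": [-0.7,0,0],"turn": 0},{"gripper": 10,"slide": [-1.1,0,0],"turn": 0},{"gripper": 10,"slide": [-1.5,0,0],"turn": 0},{"gripper": 10,"slide": [-1.9,0,0],"turn": 0},{"gripper": 10,"slide": [-2.3,0,0],"turn": 0},{"gripper": 10,"slide": [-2.7,0,0],"turn": 0},{"gripper": 10,"slide": [-3.0,0,0],"turn": 0}])

```text
clock: 19.7
tcp_pos: [0.599, -0.0296, 0.163]
tcp_rot: [1.0, 0.018, 0.0, -0.0]
contact_force: [0.6, -0.1, -1.4]
width: 0.0163
```

Run:
```python
from h import *
kf(); look('w11',['tile_center']);im=cv2.imread('pics/w11.png');im=cv2.convertScaleAbs(im,alpha=1.6,beta=20); cv2.imwrite('pics/w11z.png',cv2.resize(im[120:260,180:380],None,fx=4,fy=4,interpolation=cv2.INTER_CUBIC))
```

```text
foot kiln mm [73.01 -0.43  3.01] Fk [ 0.64 -0.08 -1.39] My [-0.003 -0.08  -0.011] t 19.7
tile_center [(array([181.1, 281.5]), 0.77), (array([174.7, 306.5]), 0.57)]
```

View pics/w11z.png

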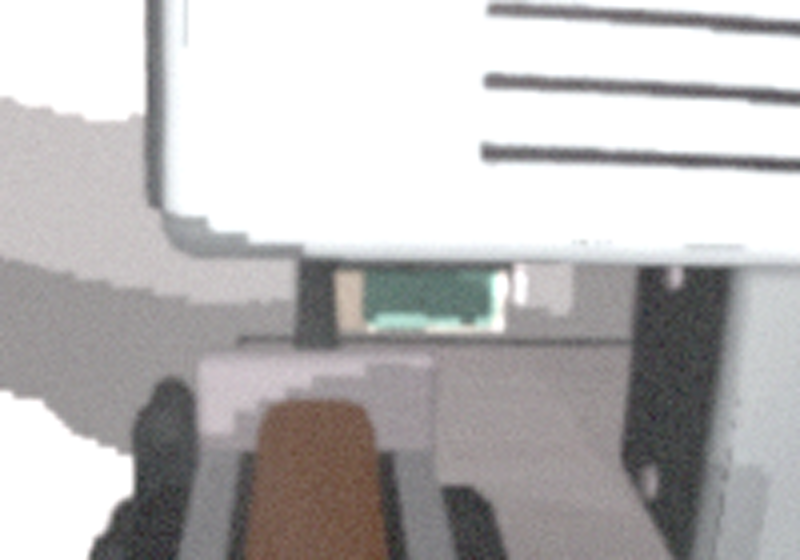

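>>> move_arm(increments=[{"gripper": 10,"slide": [-0.5,0,0],"turn": 0},{"gripper": 10,"slide": [-1.0,0,0],"turn": 0},{"gripper": 10,"slide": [-1.6,0,0],"turn": 0},{"gripper": 10,"slide": [-2.2,0,0],"turn": 0},{"gripper": 10,"slide": [-2.8,0,0],"turn": 0},{"gripper": 10,"slide": [-3.4,0,0],"turn": 0},{"gripper": 10,"slide": [-4,0,0],"turn": 0},{"gripper": 10,"slide": [-4.4,0,0],"turn": 0}])

```text
clock: 20.8
tcp_pos: [0.5547, -0.0311, 0.1629]
tcp_rot: [1.0, 0.017, -0.0, -0.0]
contact_force: [0.3, -0.5, -0.4]
width: 0.0166
```

Run:
```python
from h import *
kf()
```

```text
foot kiln mm [28.63 -0.35  2.9 ] Fk [ 0.31 -0.47 -0.44] My [ 0.007 -0.11   0.001] t 20.8
```

>>> move_arm(increments=[{"gripper": 10,"slide": [-0.5,0,0],"turn": 0},{"gripper": 10,"slide": [-1.0,0,0],"turn": 0},{"gripper": 10,"slide": [-1.6,0,0],"turn": 0},{"gripper": 10,"slide": [-2.2,0,0],"turn": 0},{"gripper": 10,"slide": [-2.8,0,0],"turn": 0},{"gripper": 10,"slide": [-3.2,0,0],"turn": 0},{"gripper": 10,"slide": [-3.5,0,0],"turn": 0},{"gripper": 10,"slide": [-3.5,0,0],"turn": 0}])

```text
clock: 21.8
tcp_pos: [0.52, -0.0323, 0.1629]
tcp_rot: [1.0, 0.018, -0.0, -0.0]
contact_force: [-0.2, -0.5, -2.4]
width: 0.0163
```

Run:
```python
from h import *
kf(); look('w12',['tile_center']);im=cv2.imread('pics/w12.png');im=cv2.convertScaleAbs(im,alpha=1.4,beta=10); cv2.imwrite('pics/w12z.png',cv2.resize(im[120:260,180:380],None,fx=4,fy=4,interpolation=cv2.INTER_CUBIC))
```

```text
foot kiln mm [-6.11 -0.28  2.91] Fk [-0.18 -0.46 -2.36] My [-0.033  0.021  0.004] t 21.8
tile_center [(array([179.7, 282. ]), 0.73)]
```

View pics/w12z.png

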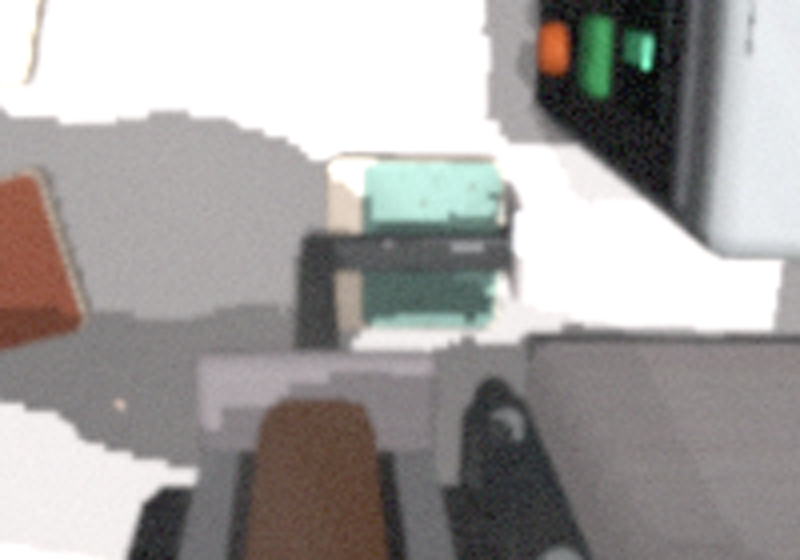

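>>> move_arm(increments=[{"gripper": 10,"slide": [-0.2,0,0],"turn": 0},{"gripper": 10,"slide": [-0.4,0,0],"turn": 0},{"gripper": 10,"slide": [-0.4,0,0],"turn": 0},{"gripper": 10,"slide": [0.1,0,0],"turn": 0},{"gripper": 10,"slide": [0.1,0,-0.5],"turn": 0},{"gripper": 10,"slide": [0.1,0,-2],"turn": 0},{"gripper": 10,"slide": [0.1,0,-5],"turn": 0},{"gripper": 10,"slide": [0.1,0,-9],"turn": 0}])

```text
clock: 22.9
tcp_pos: [0.5206, -0.0325, 0.254]
tcp_rot: [1.0, 0.017, -0.001, 0.0]
contact_force: [0.3, 0.6, -0.6]
width: 0.0164
```

Run:
```python
from h import *
st();kf()
# pre-hang: hang TCP offset by -65mm along stand y, z +14
M=R.from_euler('z',11.4,degrees=True).as_matrix(); h=np.array([.4634,.2569,.1905])
pre=h+M@np.array([0,-.07,.045]); print(pre); go(pre,np.radians(11.4))
```

```text
t 22.9 p [ 0.5206 -0.0325  0.254 ] yaw 1.98 F [ 0.34  0.59 -0.58] w 0.0164 q [-0.79  0.14  0.85  1.91 -0.12  1.14  0.14]
foot kiln mm [-5.67 -0.67 93.97] Fk [ 0.36  0.58 -0.58] My [ 0.088 -0.063 -0.035] t 22.9
[0.47723601 0.18828102 0.2355    ]
slide cm [ -3.57 -22.22   1.85] turn -0.1645
```

>>> move_arm(increments=[{"gripper": 10,"slide": [-4,0,0],"turn": 0},{"gripper": 10,"slide": [-7,0,0],"turn": 0},{"gripper": 10,"slide": [-7,-5,0],"turn": -0.08},{"gripper": 10,"slide": [-7,-11,0],"turn": -0.165},{"gripper": 10,"slide": [-5,-16,0],"turn": -0.165},{"gripper": 10,"slide": [-3.6,-20,0],"turn": -0.165},{"gripper": 10,"slide": [-3.6,-22,1.8],"turn": -0.165},{"gripper": 10,"slide": [-3.6,-22,1.8],"turn": -0.165}])

```text
clock: 23.9
tcp_pos: [0.4752, 0.1862, 0.2328]
tcp_rot: [0.995, 0.101, -0.002, 0.001]
contact_force: [-0.4, -0.3, -2.0]
width: 0.0163
```

Run:
```python
from h import *
st()
M=R.from_euler('z',11.4,degrees=True).as_matrix(); h=np.array([.4634,.2569,.1905])
go(h+M@np.array([0,-.065,.0145]),np.radians(11.4)); go(h+M@np.array([0,0,.0145]),np.radians(11.4))
look('w13',['rake_foot','hang_point','tile_center','rake_grip'])
```

```text
t 23.9 p [0.4752 0.1862 0.2328] yaw 11.6 F [-0.43 -0.34 -2.03] w 0.0163 q [-1.05  0.13  0.65  1.95 -0.08  1.1  -0.17]
slide cm [ 0.25 -0.67  2.78] turn 0.0035
slide cm [ 0.28 -7.17  2.77] turn 0.0035
rake_foot [(array([173.5, 305. ]), 0.88)]
hang_point [(array([107. , 265.5]), 0.83)]
tile_center []
rake_grip [(array([264.6, 259.4]), 0.63)]
```

View pics/w13.png

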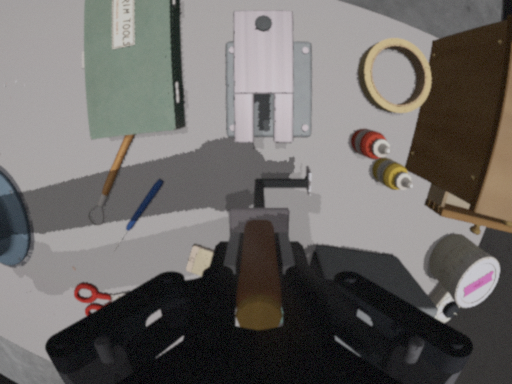

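>>> move_arm(increments=[{"gripper": 10,"slide": [0.25,-0.5,1.5],"turn": 0.003},{"gripper": 10,"slide": [0.25,-0.5,2.7],"turn": 0.003},{"gripper": 10,"slide": [0.25,-0.5,2.7],"turn": 0.003},{"gripper": 10,"slide": [0.25,-0.5,2.7],"turn": 0.003}])

```text
clock: 24.65
tcp_pos: [0.479, 0.1915, 0.2077]
tcp_rot: [0.995, 0.098, -0.0, 0.0]
contact_force: [0.2, 0.1, -1.4]
width: 0.0165
```

Run:
```python
from h import *
st()
M=R.from_euler('z',11.4,degrees=True).as_matrix(); h=np.array([.4634,.2569,.1905])
go(h+M@np.array([0,0,.0135]),np.radians(11.4))
```

```text
t 24.65 p [0.479  0.1915 0.2077] yaw 11.28 F [ 0.2   0.12 -1.45] w 0.0165 q [-1.05  0.17  0.65  1.97 -0.12  1.04 -0.15]
slide cm [-0.25 -6.72  0.37] turn -0.002
```

>>> move_arm(increments=[{"gripper": 10,"slide": [-0.25,0,0.3],"turn": 0},{"gripper": 10,"slide": [-0.25,-1,0.3],"turn": 0},{"gripper": 10,"slide": [-0.25,-2,0.3],"turn": 0},{"gripper": 10,"slide": [-0.25,-3,0.3],"turn": 0},{"gripper": 10,"slide": [-0.25,-3,0.3],"turn": 0}])

```text
clock: 25.28
tcp_pos: [0.4703, 0.2224, 0.205]
tcp_rot: [0.995, 0.1, 0.0, -0.0]
contact_force: [0.4, -0.6, -1.0]
width: 0.0164
```

Run:
```python
from h import *
st()
M=R.from_euler('z',11.4,degrees=True).as_matrix(); h=np.array([.4634,.2569,.1905])
go(h+M@np.array([0,0,.0135]),np.radians(11.4))
```

```text
t 25.27 p [0.4703 0.2224 0.205 ] yaw 11.46 F [ 0.4  -0.65 -1.01] w 0.0164 q [-1.08  0.18  0.62  1.96 -0.12  1.04 -0.2 ]
slide cm [ 0.01 -3.51  0.1 ] turn 0.0011
```

>>> move_arm(increments=[{"gripper": 10,"slide": [0,-1,0],"turn": 0},{"gripper": 10,"slide": [0,-2,0],"turn": 0},{"gripper": 10,"slide": [0,-3,0],"turn": 0},{"gripper": 10,"slide": [0,-3.5,0],"turn": 0},{"gripper": 10,"slide": [0,-3.5,0],"turn": 0},{"gripper": 10,"slide": [0,-3.5,0],"turn": 0}])

```text
clock: 26.02
tcp_pos: [0.464, 0.2545, 0.2049]
tcp_rot: [0.995, 0.098, -0.0, 0.0]
contact_force: [-0.1, -0.2, -1.0]
width: 0.0159
```

Run:
```python
from h import *
st()
M=R.from_euler('z',11.4,degrees=True).as_matrix(); h=np.array([.4634,.2569,.1905])
go(h,np.radians(11.4)); look('w14',['rake_foot'])
```

```text
t 26.02 p [0.464  0.2545 0.2049] yaw 11.26 F [-0.1  -0.17 -0.97] w 0.0159 q [-1.12  0.2   0.6   1.94 -0.13  1.04 -0.26]
slide cm [-0.01 -0.25  1.44] turn -0.0025
rake_foot [(array([177.4, 305.1]), 0.81)]
```

View pics/w14.png

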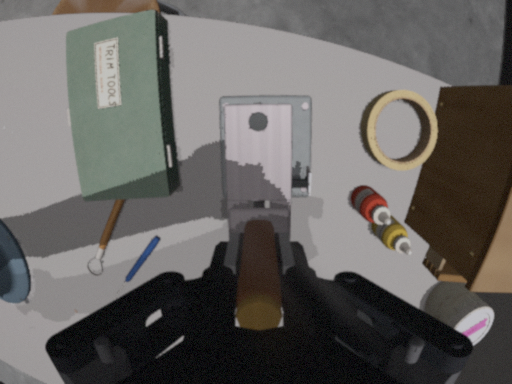

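>>> move_arm(increments=[{"gripper": 10,"slide": [0,-0.2,0],"turn": 0},{"gripper": 10,"slide": [0,-0.2,0.6],"turn": 0},{"gripper": 10,"slide": [0,-0.2,1.1],"turn": 0},{"gripper": 10,"slide": [0,-0.2,1.35],"turn": 0},{"gripper": 10,"slide": [0,-0.2,1.35],"turn": 0},{"gripper": 10,"slide": [0,-0.2,1.35],"turn": 0}])

```text
clock: 26.88
tcp_pos: [0.4636, 0.2569, 0.1915]
tcp_rot: [0.995, 0.098, 0.0, -0.0]
contact_force: [1.1, -0.3, -1.7]
width: 0.0161
```

Run:
```python
from h import *
st()
M=R.from_euler('z',11.4,degrees=True).as_matrix(); h=np.array([.4634,.2569,.1905])
go(h,np.radians(11.4))
```

```text
t 26.88 p [0.4636 0.2569 0.1915] yaw 11.28 F [ 1.08 -0.26 -1.74] w 0.0161 q [-1.11  0.22  0.6   1.95 -0.14  1.01 -0.25]
slide cm [-0.02 -0.    0.1 ] turn -0.002
```

>>> move_arm(increments=[{"gripper": 10,"slide": [0,0,0.1],"turn": 0},{"gripper": 10,"slide": [0,0,0.1],"turn": 0},{"gripper": 10,"slide": [0,0,0.1],"turn": 0}])

```text
clock: 27.25
tcp_pos: [0.4635, 0.2569, 0.1905]
tcp_rot: [0.995, 0.098, 0.0, -0.0]
contact_force: [0.4, -0.6, -1.2]
width: 0.0164
```

>>> move_arm(increments=[{"gripper": 10,"slide": [0,0,0.03],"turn": 0},{"gripper": 10,"slide": [0,0,0.03],"turn": 0},{"gripper": 10,"slide": [0,0,0.03],"turn": 0}])

```text
clock: 27.62
tcp_pos: [0.4635, 0.257, 0.1905]
tcp_rot: [0.995, 0.098, -0.0, -0.0]
contact_force: [-0.8, -0.3, 2.0]
width: 0.0162
```

>>> move_arm(increments=[{"gripper": 70,"slide": [0,0,0],"turn": 0},{"gripper": 100,"slide": [0,0,0],"turn": 0},{"gripper": 100,"slide": [0,0,0],"turn": 0},{"gripper": 100,"slide": [0,0,0],"turn": 0},{"gripper": 100,"slide": [0,0,-2],"turn": 0},{"gripper": 100,"slide": [0,0,-6],"turn": 0},{"gripper": 100,"slide": [0,0,-11],"turn": 0},{"gripper": 100,"slide": [0,0,-14],"turn": 0}])

```text
clock: 28.62
tcp_pos: [0.4645, 0.2572, 0.333]
tcp_rot: [0.995, 0.098, 0.002, -0.001]
contact_force: [-0.3, 0.6, -0.1]
width: 0.0855
```

Run:
```python
from h import *
st(); look('w15',['rake_grip','rake_foot','hang_point'])
C=json.load(open('w15.json'))
for l,z in (('rake_grip',.21),('hang_point',.21),('rake_foot',.031)):
    if l in C['pts']: print(l,onz(ray(C['ci'],C['pts'][l],1),z).round(4))
save('scene15.png',read_camera('scene')); save('top15.png',read_camera('top'))
```

```text
t 28.62 p [0.4645 0.2572 0.333 ] yaw 11.27 F [-0.29  0.58 -0.12] w 0.0855 q [-1.16  0.07  0.61  1.78 -0.04  1.3  -0.34]
rake_grip [(array([184.7, 257.5]), 0.67)]
rake_foot [(array([155.1, 288.5]), 0.94)]
hang_point [(array([303.9, 267.2]), 0.73), (array([185.6, 255.3]), 0.6)]
rake_grip [0.4632 0.2583 0.21  ]
hang_point [0.5005 0.1264 0.21  ]
rake_foot [0.5094 0.266  0.031 ]
```

View pics/w15.png

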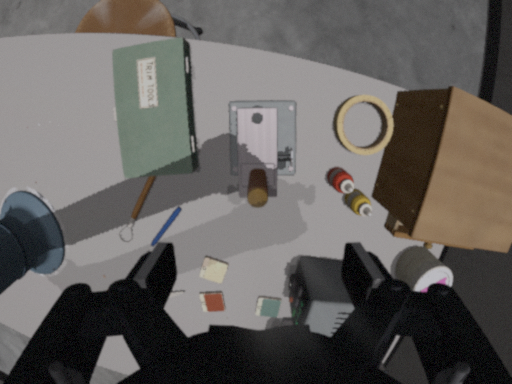

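View pics/scene15.png

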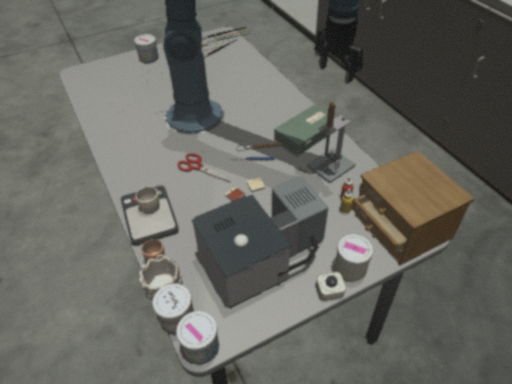

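View pics/top15.png

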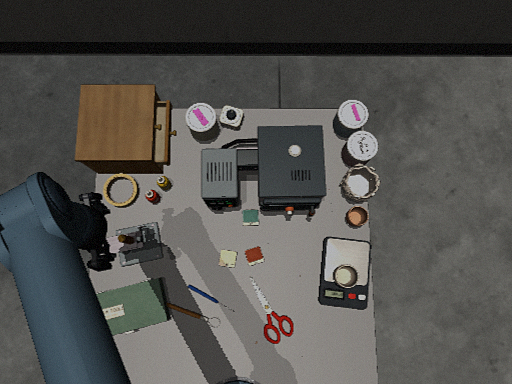

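Run:
```python
from h import *
C=json.load(open('w15.json'))['ci']
im=cv2.imread('pics/w15.png')[240:340,230:330];cv2.imwrite('pics/w15z.png',cv2.resize(im,None,fx=6,fy=6,interpolation=cv2.INTER_CUBIC))
im=cv2.imread('pics/top15.png')[190:270,210:310];cv2.imwrite('pics/t15z.png',cv2.resize(im,None,fx=6,fy=6,interpolation=cv2.INTER_CUBIC))
print(w2k(onz(ray(C,(306,268),1),.0085)), w2k(onz(ray(camera_info('top'),(217,250.5)),.0085)))
```

```text
[-34.3  -0.4] [-35.4  -6.4]
```

View pics/w15z.png

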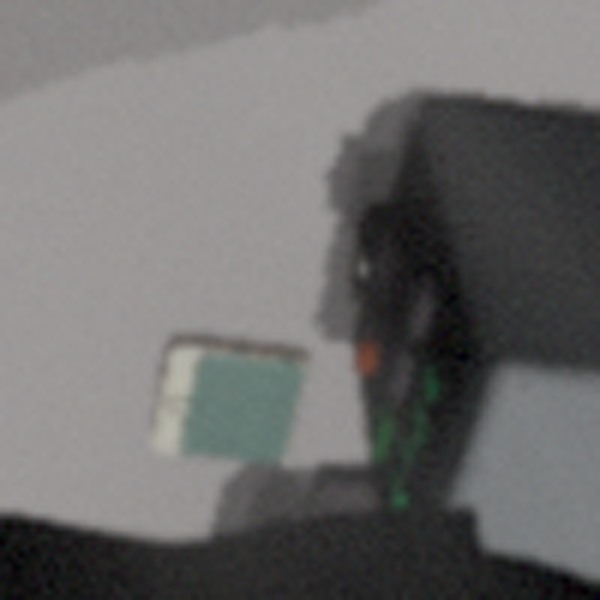

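View pics/t15z.png

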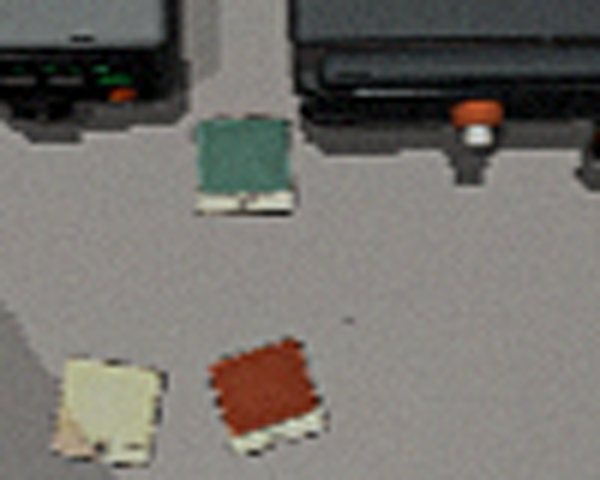

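```bash
python3 -c "
from bench import env
print(env.finish_job())"
```

```text
the job is handed in; nothing more can be done
None
```

The tile is out of the cooling gap, lying flat on the table with the glaze up. Its rear edge is about 12 mm in front of the gap's mouth. The rake is back on its fork and released, and I handed the job in at about 29 s of the 72 s limit.

- **Drawing the tile out:** I took the rake off the fork and reached in under the duct. The blade touched the bracket about 130 mm in, as expected. I slid it down behind the tile and drew the tile out in steps, lowering the blade once it was past the duct and again past the cross bar.
- **Forces:** The push on the bracket peaked at about 5 N and was otherwise 2.5 to 4 N. While I drew the tile, the readings stayed within sensor noise, about 1 N.
- **Last checks:**
  - The wrist camera puts the rake handle within 1–2 mm of where it first hung.
  - The wrist and top cameras agree on the tile's distance from the mouth, but differ by 6 mm sideways. The tile's position at the blade supports the wrist reading.
  - The red and cream tiles, cup and pot look unmoved in the pictures.
- **Doubtful readings:** In the last look the network's best guess for the hang point was clearly wrong, about 13 cm off. Its second guess agreed with the rake's position. Earlier position estimates from the wrist and fixed cameras differed by 5–9 mm. I used the close wrist views and the contact with the bracket instead.

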